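# Level the pouring board

## Robot

A 6-joint arm with a two-finger parallel gripper is mounted at the origin on a cart in front of the work surface, level with it; the furniture and walls round the work are solid. World frame = base frame: x ahead of the robot, y to its left, z up, the work surface at z = 0. Lengths are in m, angles in degrees, forces in N, time in s.
With the tool pointing down it reaches from about 0.325 to 0.775 m from the base axis. Payload 5.5 kg.
Tool frame: the origin (TCP) lies midway between the tips of the shut fingers; the grasp point (between the pads) lies 19 mm behind it; x points along the fingers, z is the direction in which the jaws open and shut, and the axes are right-handed (so a half turn about x gives the same grasp; the last joint's range is limited). The gripper opens to 85 mm and grips with 20 to 120 N. Pads are 22 mm wide; open, the fingers measure 114 mm over their backs; the gripper's body (76 mm by 85 mm) begins 54 mm behind the grasp point. The pads swing forward as they close: fully open they stand 13 mm farther back than shut.
Start: joints at [61.553, 5.22, 70.514, -0, 104.267, -3.249], TCP at [0.255, 0.543, 0.231] pointing down, gripper open.
Joint ranges: [-164.24, 164.24], [-49.07, 125.15], [9.68, 141.18], [-86.29, 266.29], [3.28, 154.24], [-151.56, 151.56]. Speed limits (degrees/s): [147.25, 147.25, 172.46, 180, 180, 180].

## Interface

Orientations are given as [roll, pitch, yaw] about the fixed x, y, z axes, in that order (R = Rz(yaw) Ry(pitch) Rx(roll)).
In Python, from cell import read_state, optics, ctrl, finder gives the robot as it stands. The module is installed in compiled form; this text tells all that it offers.
- The arm moves only by the tool servo_tool, never from a script. Its argument "steps" is one flat list of numbers, 4 for each row, row after row: the shift along the tool's x, y, z in mm, then the turn about the tool's x in rad. A call has 1 to 5 rows; each row is the pose to reach, as a shift and turn from the pose commanded when the call began, along the tool's axes at that moment; what a row does not reach only later rows make up. A row lasts 1/12 s, in which the tool goes at most 41.7 mm and 7.16 degrees, less where a joint would pass 70% of its speed; a pose out of reach is approached as far as the arm can. A call with a gripper value outside its range is refused whole. "hand" is the finger opening in mm, from 0 to 85.4, set as the call begins (left out, the last holds). The fingers move at their own pace and stop on an object; "squeeze" is the grip in N (left out, the last holds). Time passes only in rows, so rows that repeat a pose let the fingers close. It gives the time, the measured TCP pose, the force and the opening at its end, in the units of the state.
- read_state(): the state, without advancing time (a new reading comes with each control period).
- optics.read_camera(name): name is "scene" or "top" or "wrist"; returns a dict with "frame" (400x640x3 uint8, blue, green, red), "z_map" (400x640 float32, m along the optical axis (not along the pixel's ray), 0 where there is no reading), "fovy" (degrees; the focal length in pixels is half the picture's height over the tangent of half this angle, whatever the lens; pixels are square), "cx", "cy" (the principal point, pixels), "rvec" (rotation vector, rad) and "tvec" (3), from world to camera coordinates, as OpenCV has them. Camera axes: x right, y down, z forward; pixel columns grow to the right and rows downward; lengths in m; the calibration is good to about 2 mm. The wrist camera is an equidistant fisheye: a pixel r from the principal point sees the ray r / f radians off the axis. A picture is of the moment at which its call begins.
- ctrl.job_done(): hands the job in, once; it reports no verdict.
Trained networks look in the newest picture that a camera, given by its name, has taken for a name from the list of things; names that differ only in an ending like _2 or _b are one class to them, and where a whole thing is asked for, a point or a joint stands for the part that bears it (a point fixed in the world has none). Each returns a list of dicts, best first, with "conf" (0 to 1); they miss things now and then, are a little off and sometimes report something else, mostly with a low value. They report only what shows in the picture. A call takes as long as a camera call. They do not tell look-alikes from the thing itself.
- finder.boxes_of(camera, label): "location" ([x, y, z] in m, in world coordinates, good to about 4 mm: the middle of the surface that is visible of it).
- finder.silhouettes(camera, label): "mask" (400x640 bool, what is visible of it).
- finder.place_of(camera, label): "location" ([x, y, z] in m, in world coordinates, good to about 4 mm: a listed point, or the origin of a listed thing).
The state is a dict: "t": time; "joint_positions": joint angles; "joint_velocities": joint speeds; "effort": joint torques, N m; "eef_pos": TCP position; "eef_rot": TCP orientation; "wrist_force": force on the tool from outside, world axes, zero at the start; "wrist_torque": the same for the moment, N m; "grip_width": opening from 0.0 (shut) to 1.0 (fully open).
Only numpy, scipy, OpenCV 4.12 (cv2) and the standard library are available. Lean on these libraries where they do the work, as an engineer would, in place of code of your own. Each camera call takes 0.05 s, during which the arm holds its last target.

## Task

The pouring board has to be level before the next plaster trays are cast on it. Stand the spirit level lengthwise on the board, let go of it, and turn the black knob of the board's screw foot until the bubble lies between the two black lines. Then prove it under load: press the level firmly down onto the board (about 10 to 25 N) and finish while still pressing, with the bubble still between the lines, and leave the scent bottle, stamp and wick spool where they are.

Things in the scene. Friction and masses are not known exactly. Their poses are not given: they have to be found in the camera images.
- level_center (a point): Pocket spirit level, loose: aluminium bar 150 x 26 mm, 40 mm high, about 0.3 kg, blue side stripes, black end caps; stands on its underside on the table at the start. The point is its centre, 20 mm above the underside; y runs along the bar, z up. The middle 60 mm of the bar is 26 mm high and carries the yellow-green vial above; grasp there across the 26 mm width.
- spirit_level: The same level, origin at the centre of its underside. Its two end blocks (45 mm long, centred 52 mm from the middle along +y and -y) have flat tops 40 mm above the underside, good to press on with the closed fingertips.
- bubble (a joint): Offset (m) of the pale bubble, 13 mm long, from the middle of the vial along the level's +y. It floats to the higher end: 0.6 m per rad of slope along the level, at most 21 mm either way, and settles within 1 s. The two black lines are 18 mm apart: the bubble lies between them at under 2 mm either way.
- board_top (a point): Centre of the top face of the pouring board: white-topped plywood, 170 mm (x) by 280 mm (y), 16 mm thick, top 38 mm above the table when level; z is its normal. It tilts about two fixed feet under its +y end, 120 mm from the centre; a screw foot carries its -y end, which at the start is 3 to 6 mm too low.
- board: The same tilting board, origin on the line through its fixed feet, 120 mm toward +y from the centre of the board and 16 mm below its top.
- knob_grip (a point): Round fluted black knob of the screw foot, 40 mm across, 24 mm high, 115 mm from the board's centre toward -y. The point is on its upright axis, half-way up, 65 mm above the table (it does not rise or fall). Clockwise from above lifts the board's knob end 10 mm a turn: 6.8 mrad of tilt, 4 mm of bubble per radian. Takes 0.12 Nm, stays where left, stops 2.6 rad past level.
- scent_bottle: Amber dropper bottle, 36 mm across, 105 mm high, a bystander; origin at the centre of its underside.
- the_stamp: Standing brass seal stamp with a dark turned handle, 28 mm across, 82 mm high, a bystander; origin at the centre of its underside.
- wick_spool: Spool of cotton wick, 52 mm across, 36 mm high, a bystander; origin at its underside.
Not all that is in view belongs to the job. What is shaped like the spirit_level but turquoise is not meant.

How it is judged:
By the outcome, as a careful person would: the job done as asked, in the order asked, and still so for the second after the job is handed in, while the arm keeps its last pose, push and grip.
It also fails if it takes over 72 s, if anything falls off the work surface, if the arm or the gripper's body presses on something with over 40 N, if the wrist force passes 120 N, or if a joint passes its speed limit or range.

## Working session

There is one attempt and no reset: what is moved stays moved. The work goes in short steps, Python scripts to look and compute and a tool call to move; the robot and the scene stay as the last step left them, time stands still between calls to the robot, and variables do not carry over. Pictures are saved under pics/ and viewed, and the job is handed in when it is done.

Besides the shell and the picture viewer there is one more tool, called after ">>>" as name(argument=value, ...) on one line, values as JSON. servo_tool: Moves the arm, as the interface text tells. Its arguments: {"type":"object","properties":{"steps":{"type":"array"},"hand":{"type":"number"},"squeeze":{"type":"number"}},"required":["steps"]}

```bash
mkdir -p pics; ls
cat > h.py <<'E'
import numpy as np, cv2
from cell import read_state, optics, ctrl, finder
from scipy.spatial.transform import Rotation as Ro
def snap(n,f=None):
    c=optics.read_camera(n)
    if f: cv2.imwrite('pics/'+f,c['frame'])
    return c
def cloud(c):
    h,w=c['z_map'].shape; f=h/2/np.tan(np.radians(c['fovy'])/2)
    u,v=np.meshgrid(np.arange(w),np.arange(h)); z=c['z_map']
    P=np.stack([(u-c['cx'])/f*z,(v-c['cy'])/f*z,z],-1)
    R=cv2.Rodrigues(np.array(c['rvec'],float))[0]
    return (P-np.array(c['tvec']).ravel())@R
def proj(c,X):
    h=c['z_map'].shape[0]; f=h/2/np.tan(np.radians(c['fovy'])/2)
    R=cv2.Rodrigues(np.array(c['rvec'],float))[0]
    p=R@np.array(X)+np.array(c['tvec']).ravel()
    return c['cx']+f*p[0]/p[2], c['cy']+f*p[1]/p[2]
E
python3 - <<'E'
from h import *
s=read_state(); print({k:np.round(v,3) for k,v in s.items()})
for n in ['scene','top','wrist']:
    c=snap(n,n+'0.png'); print(n,c['fovy'],c['cx'],c['cy'],c['rvec'],c['tvec'])
    for l in ['level_center','spirit_level','board_top','knob_grip','scent_bottle','the_stamp','wick_spool']:
        print(l,[(np.round(d['location'],3),round(d['conf'],2)) for d in finder.place_of(n,l)])
print(read_state()['t'])
E
```

```text
pics
{'t': np.float64(0.0), 'joint_positions': array([ 6.15510e+01,  5.26200e+00,  7.05840e+01, -1.00000e-03,
        1.04266e+02, -3.24900e+00]), 'joint_velocities': array([ 0.055, -0.018,  0.093, -0.004,  0.051,  0.018]), 'effort': array([-1.0000e-03, -4.5872e+01, -4.1803e+01, -0.0000e+00,  1.1000e-02,
        0.0000e+00]), 'eef_pos': array([0.255, 0.543, 0.23 ]), 'eef_rot': array([ 177.073,   89.888, -118.128]), 'wrist_force': array([-0.546,  0.483,  0.287]), 'wrist_torque': array([ 0.008, -0.028, -0.047]), 'grip_width': np.float64(1.003)}
scene 47.00186840002503 316.3119660184287 202.9475745371339 [ 0.58576661 -2.59259655  1.22977266] [0.56727887 0.21512144 1.39550641]
level_center [(array([0.451, 0.289, 0.017]), 0.94), (array([0.843, 0.112, 0.02 ]), 0.55)]
spirit_level [(array([ 0.843,  0.114, -0.   ]), 0.87), (array([ 0.451,  0.288, -0.   ]), 0.73)]
board_top [(array([ 0.668,  0.146, -0.002]), 0.25)]
knob_grip []
scent_bottle [(array([ 0.671,  0.067, -0.001]), 0.8)]
the_stamp [(array([0.668, 0.143, 0.001]), 0.55)]
wick_spool []
top 50.16980608787489 311.32400659407176 205.01403
[... 256 characters left out ...]
), 0.94)]
board_top [(array([ 0.475, -0.007,  0.038]), 0.73)]
knob_grip [(array([ 0.458, -0.123,  0.065]), 0.74), (array([0.67 , 0.145, 0.   ]), 0.3)]
scent_bottle [(array([ 0.673,  0.066, -0.003]), 0.54)]
the_stamp [(array([0.666, 0.144, 0.003]), 0.6)]
wick_spool [(array([ 0.43 , -0.321,  0.001]), 0.67)]
wrist 65.70646984690485 317.5999585914922 201.3200164269789 [-2.40675368 -1.52718017 -0.25572795] [-0.6001157  -0.04159332  0.3814357 ]
level_center [(array([0.453, 0.292, 0.023]), 0.83)]
spirit_level [(array([ 0.451,  0.29 , -0.001]), 0.83)]
board_top [(array([ 0.427, -0.324, -0.   ]), 0.59)]
knob_grip [(array([ 0.46 , -0.122,  0.068]), 0.43)]
scent_bottle []
the_stamp []
wick_spool []
1.2
```

View pics/top0.png

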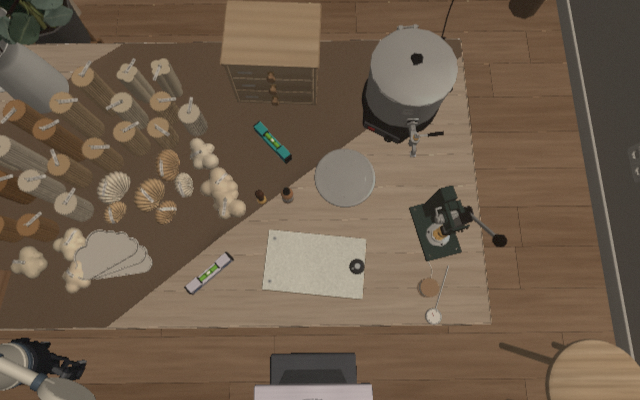

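View pics/scene0.png

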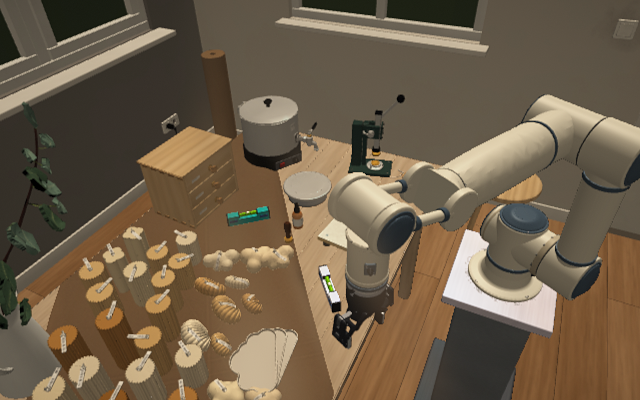

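View pics/wrist0.png

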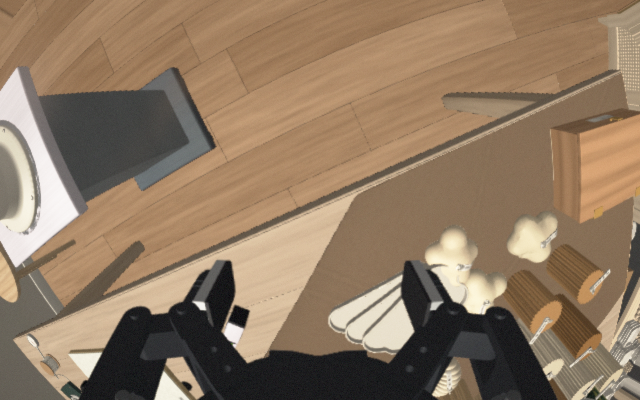

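The top view shows two level-shaped bars. The one at (209,272) is aluminium with blue stripes and black caps, and the one at (272,141) is turquoise. The first fits the description. I'll check it in an enlarged crop and measure the axes.

Run:
```python
from h import *
c=snap('top'); P=cloud(c)
im=c['frame']; cv2.imwrite('pics/cropL.png',cv2.resize(np.hstack([im[240:305,170:270],im[110:175,222:322]]),None,fx=4,fy=4,interpolation=cv2.INTER_CUBIC))
cv2.imwrite('pics/cropB.png',cv2.resize(im[215:315,250:380],None,fx=5,fy=5,interpolation=cv2.INTER_CUBIC))
for l in ['spirit_level','board','knob_grip']:
    for d in finder.silhouettes('top',l)[:3]:
        m=d['mask']&(c['z_map']>0); q=P[m]
        z0={'spirit_level':.015,'board':.025,'knob_grip':.06}[l]
        q=q[q[:,2]>z0]
        if len(q)<10: print(l,'few',d['conf']);continue
        r=cv2.minAreaRect((q[:,:2]*1000).astype(np.float32))
        mu=q.mean(0); w,V=np.linalg.eigh(np.cov(q[:,:2].T))
        print(l,round(d['conf'],2),len(q),np.round(mu,4),'rect',np.round(r[0],1),np.round(r[1],1),round(r[2],1),'pca',np.degrees(np.arctan2(V[1,1],V[0,1])),'zmax',np.percentile(q[:,2],[5,50,95]).round(4))
        if l=='board':
            A=np.c_[q[:,:2],np.ones(len(q))]; k=q[:,2]<.045; print('plane',np.linalg.lstsq(A[k],q[k,2],rcond=None)[0])
m=finder.silhouettes('scene','spirit_level')
cs=snap('scene');Ps=cloud(cs)
for d in m:
    q=Ps[d['mask']&(cs['z_map']>0)]; q=q[q[:,2]>.015]; print('scene',d['conf'],q.mean(0),np.percentile(q[:,2],[5,50,95]))
```

```text
spirit_level 0.81 578 [0.446  0.2842 0.035 ] rect [448.  284.9] [ 27.9 149.2] 40.9 pca 130.68337596607756 zmax [0.0218 0.0375 0.0428]
spirit_level 0.67 455 [0.8339 0.1093 0.0345] rect [837.2 109.4] [149.5  27.6] 41.2 pca -138.23834331944917 zmax [0.0206 0.0373 0.0429]
board 0.75 5772 [ 0.4669 -0.0073  0.0359] rect [468.8 -11.3] [279.5 170.3] 83.7 pca 83.24832660009349 zmax [0.0315 0.0359 0.0402]
plane [0.00178458 0.01450988 0.03512659]
knob_grip 0.63 165 [ 0.4549 -0.1251  0.0767] rect [ 455.1 -125.5] [36.8 35.9] 24.9 pca 121.55462529229578 zmax [0.0724 0.0768 0.08  ]
scene 0.88 [0.44518321 0.29531881 0.03464623] [0.01911642 0.03800889 0.04283371]
scene 0.88 [0.83421188 0.11756344 0.03127668] [0.01742954 0.03236949 0.04246733]
```

```bash
ls pics
```

```text
cropB.png
cropL.png
scene0.png
top0.png
wrist0.png
```

View pics/cropL.png

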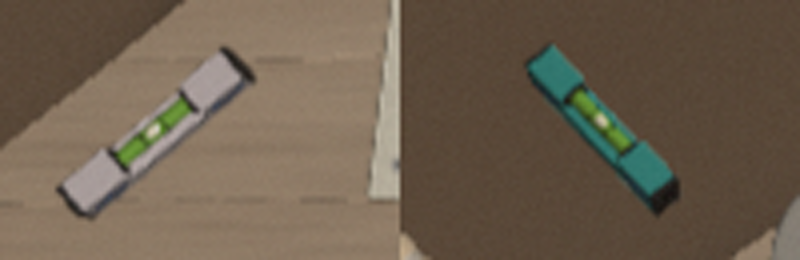

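View pics/cropB.png

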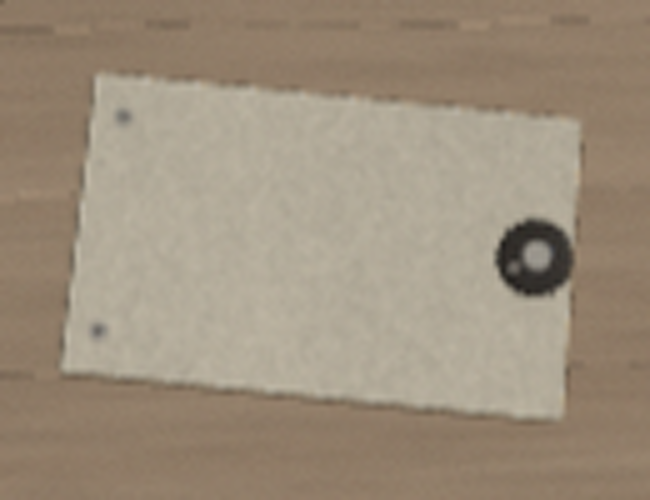

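Left bar in the crop, centred at about px (208,272), is the aluminium level with black caps. Right bar is turquoise, so it's the decoy. Next is a helper that turns goals into tool-axis numbers.

```bash
cat >> h.py <<'E'
def info(s=None):
    s=s or read_state(); R=Ro.from_euler('xyz',s['eef_rot'],degrees=True).as_matrix(); return s,R
def go(x,y,z,ang):
    """ang: desired jaw axis angle (deg, mod 180)"""
    s,R=info(); d=R.T@(np.array([x,y,z])-s['eef_pos'])*1000
    a=np.degrees(np.arctan2(R[1,2],R[0,2])); e=(a-ang+90)%180-90
    print('t',round(s['t'],2),'pos',np.round(s['eef_pos'],4),'jaw',round(a,2),'xaxis',np.round(R[:,0],3),'j6',round(s['joint_positions'][5],1),'F',np.round(s['wrist_force'],1),'T',np.round(s['wrist_torque'],2),'g',round(float(s['grip_width'])*85.4,1))
    print('shift mm',np.round(d,1),'turn',round(np.radians(e),3),'alt',round(np.radians(e-np.sign(e)*180),3))
E
python3 -c "
from h import *
go(.4485,.2855,.12,40.8)"
```

```text
t 1.5 pos [0.2555 0.5429 0.2313] jaw 64.8 xaxis [-0. -0. -1.] j6 -3.2 F [-0.3  1.3 -0. ] T [0.03 0.04 0.02] g 85.2
shift mm [ 111.3 -284.3 -150.7] turn 0.419 alt -2.723
```

>>> servo_tool(steps=[5,-35,-18,0.08,20,-70,-37,0.16,40,-105,-56,0.25,55,-140,-75,0.33,65,-175,-93,0.42])

```text
t: 1.92
eef_pos: [0.3722, 0.3854, 0.1655]
eef_rot: [178.3, 89.9, -141.1]
wrist_force: [0.1, 0.2, 0.9]
grip_width: 0.998
```

```bash
python3 -c "
from h import *
go(.4485,.2855,.12,40.8)"
```

```text
t 1.92 pos [0.3722 0.3854 0.1655] jaw 40.56 xaxis [-0.001 -0.001 -1.   ] j6 1.8 F [0.1 0.2 0.9] T [ 0.01 -0.06  0.01] g 85.2
shift mm [  45.5 -125.5   -6.9] turn -0.004 alt 3.137
```

>>> servo_tool(steps=[9,-30,-2,0,18,-60,-4,0,27,-90,-6,0,36,-115,-7,0,40,-125.5,-7,-0.004])

```text
t: 2.33
eef_pos: [0.4499, 0.2845, 0.1259]
eef_rot: [-152.8, 89.9, -112.0]
wrist_force: [0.1, 0.2, -0.3]
grip_width: 1.0
```

Run:
```python
from h import *
go(.4485,.2855,.12,40.8)
c=snap('wrist','w1.png')
for n in ['level_center','spirit_level']: print([(np.round(d['location'],4),round(d['conf'],2)) for d in finder.place_of('wrist',n)])
# fisheye cloud
h,w=c['z_map'].shape; f=h/2/np.tan(np.radians(c['fovy'])/2)
u,v=np.meshgrid(np.arange(w)-c['cx'],np.arange(h)-c['cy']); r=np.hypot(u,v); th=r/f; z=c['z_map']
k=np.where(r>1e-6,np.tan(th)/np.maximum(r,1e-6),1/f)
P=np.stack([u*k*z,v*k*z,z],-1); R=cv2.Rodrigues(np.array(c['rvec'],float))[0]
P=(P-np.array(c['tvec']).ravel())@R
for d in finder.silhouettes('wrist','spirit_level')[:2]:
    q=P[d['mask']&(z>0)]; q=q[(q[:,2]>.03)&(q[:,2]<.05)]
    rr=cv2.minAreaRect((q[:,:2]*1000).astype(np.float32)); print(d['conf'],len(q),rr,np.percentile(q[:,2],[5,50,95]))
    w_,V=np.linalg.eigh(np.cov(q[:,:2].T)); print(np.degrees(np.arctan2(V[1,1],V[0,1])))
```

```text
t 2.33 pos [0.4499 0.2845 0.1259] jaw 40.81 xaxis [-0.001 -0.002 -1.   ] j6 -12.1 F [ 0.1  0.2 -0.3] T [-0.03  0.05  0.03] g 85.4
shift mm [ 5.9  1.7 -0.4] turn 0.0 alt -3.141
[(array([0.4541, 0.2888, 0.0204]), 0.55)]
[(array([ 4.507e-01,  2.869e-01, -1.000e-04]), 0.9), (array([0.4504, 0.2905, 0.0171]), 0.39)]
0.91 4637 ((450.11419677734375, 288.5889587402344), (26.60703468322754, 149.61361694335938), 40.693477630615234) [0.03626519 0.0400001  0.04127994]
130.61820423943396
```

View pics/w1.png

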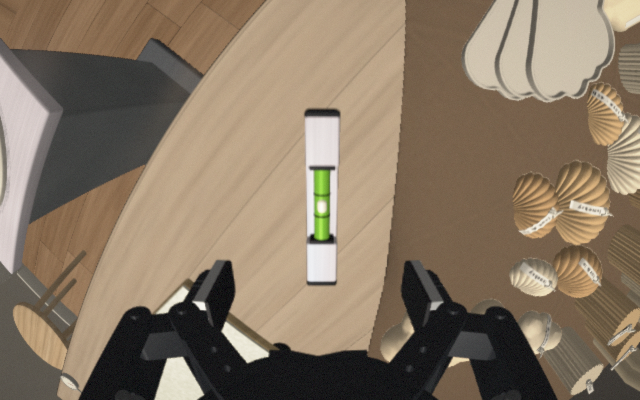

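```bash
python3 -c "
from h import *
go(.450,.288,.004,40.7)"
```

```text
t 2.53 pos [0.4484 0.288  0.1276] jaw 40.96 xaxis [-0.     0.001 -1.   ] j6 -11.9 F [0.4 0.4 0.2] T [0.07 0.01 0.01] g 85.8
shift mm [123.6  -1.2   1.1] turn 0.005 alt -3.137
```

>>> servo_tool(steps=[35,0,1,0.005,70,-1,1,0.005,100,-1,1,0.005,122,-1,1,0.005,122,-1,1,0.005])

```text
t: 2.95
eef_pos: [0.4462, 0.2871, 0.0001]
eef_rot: [164.5, 89.5, -154.7]
wrist_force: [-1.1, -0.8, -0.4]
grip_width: 1.002
```

>>> servo_tool(steps=[0,0,0,0,0,0,0,0,0,0,0,0,0,0,0,0,0,0,0,0], hand=10, squeeze=35)

```text
t: 3.37
eef_pos: [0.451, 0.2879, 0.007]
eef_rot: [-10.1, 89.8, 30.6]
wrist_force: [-0.3, 1.0, 11.9]
grip_width: 0.299
```

>>> servo_tool(steps=[0,0,0,0,0,0,0,0,0,0,0,0])

```text
t: 3.62
eef_pos: [0.4511, 0.2879, 0.0071]
eef_rot: [-5.4, 89.8, 35.3]
wrist_force: [-0.8, 1.0, 7.2]
grip_width: 0.295
```

Run:
```python
from h import *
u=np.radians(83.6); b=np.array([.471,-.010]); p=b+.05*np.array([np.cos(u),np.sin(u)]); print(p)
go(p[0],p[1],.12,-6.4)
```

```text
[0.47657345 0.0396884 ]
t 3.62 pos [0.4511 0.2879 0.0071] jaw 40.67 xaxis [ 0.003  0.002 -1.   ] j6 -11.8 F [-0.8  1.   7.2] T [0.04 0.12 0.09] g 25.2
shift mm [-113.3 -204.9 -142.1] turn 0.822 alt -2.32
```

>>> servo_tool(steps=[-15,0,0,0,-45,0,0,0,-80,0,0,0,-100,-20,-14,0.08,-113,-55,-38,0.2])

```text
t: 4.03
eef_pos: [0.4573, 0.2254, 0.1205]
eef_rot: [13.1, 89.7, 42.4]
wrist_force: [1.9, -1.2, -2.9]
grip_width: 0.294
```

Run:
```python
from h import *
go(.4766,.0397,.11,-6.4)
```

```text
t 4.03 pos [0.4573 0.2254 0.1205] jaw 29.27 xaxis [ 0.003  0.003 -1.   ] j6 -6.9 F [ 1.9 -1.2 -2.9] T [-0.04 -0.04 -0.04] g 25.1
shift mm [  10.  -171.5  -74. ] turn 0.623 alt -2.519
```

>>> servo_tool(steps=[2,-34,-15,0.12,4,-68,-30,0.24,6,-102,-44,0.36,8,-137,-59,0.48,10,-171.5,-74,0.6])

```text
t: 4.45
eef_pos: [0.4753, 0.0357, 0.1067]
eef_rot: [-172.2, 89.9, -177.7]
wrist_force: [0.8, -0.1, -2.5]
grip_width: 0.29
```

>>> servo_tool(steps=[0,0,0,0.02,0,0,0,0.02])

```text
t: 4.62
eef_pos: [0.4756, 0.0355, 0.1065]
eef_rot: [-173.0, 89.9, -179.6]
wrist_force: [-0.2, 0.6, -3.6]
grip_width: 0.292
```

Run:
```python
from h import *
go(.4766,.0397,.06,-6.4)
c=snap('top','t2.png'); im=c['frame']; cv2.imwrite('pics/t2.png',cv2.resize(im[200:330,230:400],None,fx=4,fy=4))
c=snap('wrist','w2.png')
```

```text
t 4.62 pos [0.4756 0.0355 0.1065] jaw -6.58 xaxis [-0.002 -0.    -1.   ] j6 6.8 F [-0.2  0.6 -3.6] T [ 0.08  0.02 -0.03] g 24.9
shift mm [46.5  4.3  0.6] turn -0.003 alt 3.138
```

View pics/w2.png

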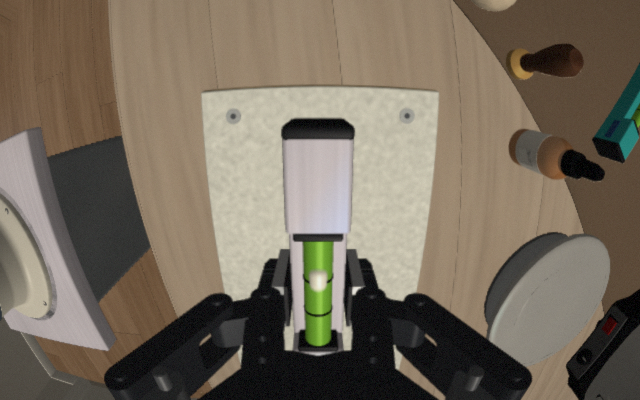

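View pics/t2.png

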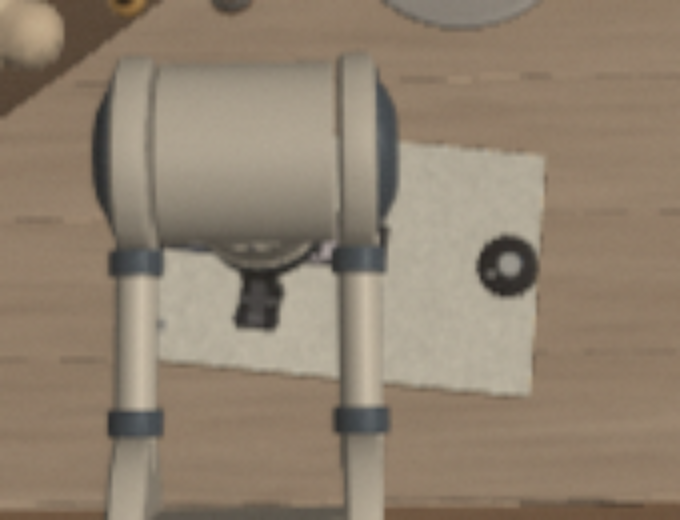

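>>> servo_tool(steps=[25,0,0,0,45,0,0,0,56,0,0,0,59,0,0,0,59,0,0,0])

```text
t: 5.13
eef_pos: [0.4753, 0.0384, 0.0475]
eef_rot: [-176.1, 89.9, 177.7]
wrist_force: [-0.2, 0.0, -3.1]
grip_width: 0.295
```

>>> servo_tool(steps=[1,0,0,0,2,0,0,0,2,0,0,0])

```text
t: 5.38
eef_pos: [0.4767, 0.0377, 0.0475]
eef_rot: [6.7, 89.9, 0.4]
wrist_force: [0.1, -0.2, -1.9]
grip_width: 0.294
```

>>> servo_tool(steps=[0.5,0,0,0,1,0,0,0,1,0,0,0])

```text
t: 5.63
eef_pos: [0.4762, 0.0375, 0.0456]
eef_rot: [5.1, 90.0, -1.2]
wrist_force: [-0.4, 0.3, -4.0]
grip_width: 0.292
```

>>> servo_tool(steps=[0.5,0,0,0,1,0,0,0,1,0,0,0])

```text
t: 5.88
eef_pos: [0.4762, 0.0374, 0.0448]
eef_rot: [-4.6, 90.0, -10.9]
wrist_force: [-0.1, -1.1, -0.2]
grip_width: 0.296
```

>>> servo_tool(steps=[0.5,0,0,0,1,0,0,0,1,0,0,0])

```text
t: 6.13
eef_pos: [0.4762, 0.0373, 0.0441]
eef_rot: [-25.8, 90.0, -32.1]
wrist_force: [-2.5, -2.2, 3.6]
grip_width: 0.296
```

>>> servo_tool(steps=[0,0,0,0,0,0,0,0,0,0,0,0,0,0,0,0,0,0,0,0], hand=60)

```text
t: 6.55
eef_pos: [0.476, 0.0377, 0.0433]
eef_rot: [126.9, 90.0, 120.6]
wrist_force: [0.5, 0.5, -0.0]
grip_width: 0.698
```

>>> servo_tool(steps=[-15,0,0,0,-40,0,0,0,-75,0,0,0,-110,0,0,0,-130,0,0,0])

```text
t: 6.97
eef_pos: [0.4769, 0.0376, 0.1777]
eef_rot: [7.4, 89.7, 1.1]
wrist_force: [-0.3, 0.1, -0.7]
grip_width: 0.695
```

```bash
cat >> h.py <<'E'
def fcloud(c):
    h,w=c['z_map'].shape; f=h/2/np.tan(np.radians(c['fovy'])/2)
    u,v=np.meshgrid(np.arange(w)-c['cx'],np.arange(h)-c['cy']); r=np.hypot(u,v); z=c['z_map']
    k=np.where(r>1e-6,np.tan(r/f)/np.maximum(r,1e-6),1/f)
    P=np.stack([u*k*z,v*k*z,z],-1); R=cv2.Rodrigues(np.array(c['rvec'],float))[0]
    return (P-np.array(c['tvec']).ravel())@R
E
python3 - <<'E'
from h import *
go(.458,-.124,.15,-6.4)
c=snap('wrist','w3.png');P=fcloud(c)
for l in ['spirit_level','board','knob_grip']:
    for d in finder.silhouettes('wrist',l)[:1]:
        q=P[d['mask']&(c['z_map']>0)]; lo={'spirit_level':.06,'board':.025,'knob_grip':.065}[l]; q=q[q[:,2]>lo]
        print(l,d['conf'],len(q),cv2.minAreaRect((q[:,:2]*1000).astype(np.float32)),np.percentile(q[:,2],[5,50,95]))
print([(np.round(d['location'],4),round(d['conf'],2)) for d in finder.place_of('wrist','knob_grip')])
E
```

```text
t 6.97 pos [0.4769 0.0376 0.1777] jaw -6.3 xaxis [ 0.005  0.    -1.   ] j6 6.7 F [-0.3  0.1 -0.7] T [ 0.01  0.05 -0.02] g 59.3
shift mm [  27.5 -162.7   -1.2] turn 0.002 alt -3.14Traceback (most recent call last):
  File "<stdin>", line 7, in <module>
    return _quantile_unchecked(
        a, q, axis, out, overwrite_input, method, keepdims, weights)
    return _ureduce(a,
                    func=_quantile_ureduce_func,
    ...<5 lines>...
                    overwrite_input=overwrite_input,
                    method=method)
    r = func(a, **kwargs)
    result = _quantile(arr,
                       quantiles=q,
    ...<2 lines>...
                       out=out,
                       weights=wgt)
    slices_having_nans = np.isnan(arr[-1, ...])
                                  ~~~^^^^^^^^^
IndexError: index -1 is out of bounds for axis 0 with size 0
```

View pics/w3.png

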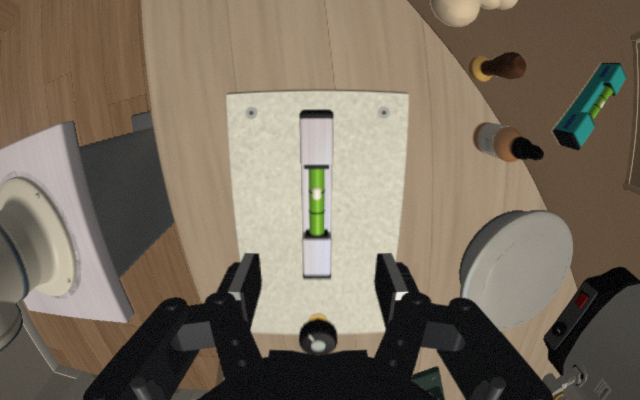

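>>> servo_tool(steps=[0,-30,0,-0.12,0,-60,0,-0.24,0,-90,0,-0.36,0,-115,0,-0.48,5,-135,0,-0.6])

```text
t: 7.48
eef_pos: [0.4608, -0.0984, 0.1679]
eef_rot: [-124.2, 90.0, -95.9]
wrist_force: [0.0, 0.7, -0.4]
grip_width: 0.701
```

>>> servo_tool(steps=[0,0,0,-0.12,0,0,0,-0.24,0,0,0,-0.36,0,0,0,-0.48,0,0,0,-0.6])

```text
t: 7.9
eef_pos: [0.4607, -0.0966, 0.1668]
eef_rot: [99.2, 89.9, 162.0]
wrist_force: [0.2, 0.0, -0.1]
grip_width: 0.701
```

>>> servo_tool(steps=[0,0,0,-0.12,0,0,0,-0.24,0,0,0,-0.3,0,0,0,-0.3])

```text
t: 8.23
eef_pos: [0.4608, -0.0965, 0.167]
eef_rot: [83.2, 89.9, 163.0]
wrist_force: [-0.8, 1.0, -0.4]
grip_width: 0.705
```

Run:
```python
from h import *
go(.458,-.124,.12,80)
c=snap('wrist','w4.png');P=fcloud(c)
q=P.reshape(-1,3); ok=(c['z_map'].ravel()>0)
k=ok&(np.hypot(q[:,0]-.458,q[:,1]+.124)<.035)&(q[:,2]>.068)&(q[:,2]<.082)
r=q[k]; print(len(r),r.mean(0),cv2.minEnclosingCircle((r[:,:2]*1000).astype(np.float32)),np.percentile(r[:,2],[5,50,95]))
print([(np.round(d['location'],4),round(d['conf'],2)) for d in finder.place_of('wrist','knob_grip')])
```

```text
t 8.23 pos [ 0.4608 -0.0965  0.167 ] jaw 79.76 xaxis [-0.002  0.001 -1.   ] j6 -95.7 F [-0.8  1.  -0.4] T [0.01 0.03 0.04] g 60.2
shift mm [ 47.   -2.2 -27.6] turn -0.004 alt 3.137
1895 [ 0.45716433 -0.12178089  0.07684118] ((458.96832275390625, -122.55043029785156), 21.211090087890625) [0.07324001 0.07717659 0.07879993]
[(array([ 0.4609, -0.1247,  0.0644]), 0.82)]
```

View pics/w4.png

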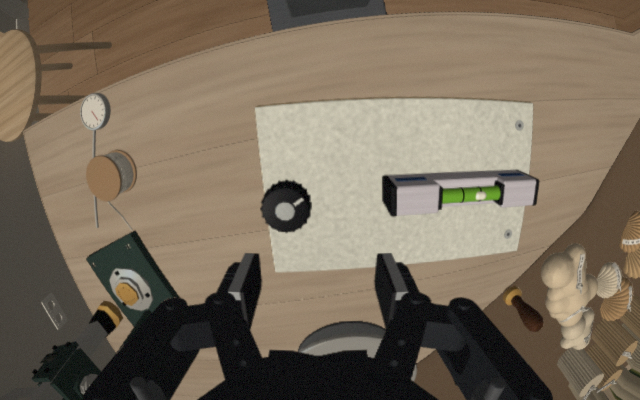

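>>> servo_tool(steps=[10,-1,-13,0,25,-2,-26,0,55,-2,-26,0,75,-2,-26,0,75,-2,-26,0])

```text
t: 8.75
eef_pos: [0.4557, -0.1219, 0.0879]
eef_rot: [81.1, 89.5, 160.6]
wrist_force: [-0.7, 0.8, -0.9]
grip_width: 0.702
```

```bash
python3 -c "
from h import *
go(.459,-.1228,.047,80)"
```

```text
t 8.75 pos [ 0.4557 -0.1219  0.0879] jaw 79.5 xaxis [-0.008  0.003 -1.   ] j6 -98.6 F [-0.7  0.8 -0.9] T [0.02 0.04 0.02] g 59.9
shift mm [40.8 -3.7 -0.4] turn -0.009 alt 3.133
```

>>> servo_tool(steps=[15,-1.5,0,0,30,-2,0,0,41,-2,0,0,41,-2,0,0,41,-2,0,0])

```text
t: 9.17
eef_pos: [0.4603, -0.1228, 0.0526]
eef_rot: [83.2, 90.0, 162.9]
wrist_force: [0.5, 0.3, 0.4]
grip_width: 0.704
```

```bash
python3 -c "
from h import *
go(.459,-.1228,.047,80)"
```

```text
t 9.17 pos [ 0.4603 -0.1228  0.0526] jaw 79.62 xaxis [-0.001  0.    -1.   ] j6 -98.7 F [0.5 0.3 0.4] T [-0.03  0.02  0.  ] g 60.2
shift mm [ 5.6  1.3 -0.2] turn -0.007 alt 3.135
```

>>> servo_tool(steps=[4,1,0,0,4,1,0,0])

```text
t: 9.33
eef_pos: [0.4597, -0.1228, 0.049]
eef_rot: [-99.3, 89.9, -19.6]
wrist_force: [-0.0, -0.1, -0.0]
grip_width: 0.706
```

>>> servo_tool(steps=[0,0,0,0,0,0,0,0,0,0,0,0,0,0,0,0,0,0,0,0], hand=30, squeeze=40)

```text
t: 9.75
eef_pos: [0.4597, -0.1232, 0.0493]
eef_rot: [-131.7, 89.9, -52.0]
wrist_force: [-1.8, -2.6, 6.3]
grip_width: 0.457
```

Run:
```python
from h import *
go(.459,-.1228,.047,80)
c=snap('wrist','w5.png'); P=fcloud(c).reshape(-1,3); ok=c['z_map'].ravel()>0
b=np.array([.471,-.010]);u=np.radians(83.6);yh=np.array([np.cos(u),np.sin(u)]);xh=np.array([yh[1],-yh[0]])
a=(P[:,:2]-b)@yh; x=(P[:,:2]-b)@xh
k=ok&(abs(a)<.13)&(abs(x)<.078)&(abs(x)>.03)&(a>-.05)&(P[:,2]<.05)&(P[:,2]>.03)
f=np.polyfit(a[k],P[k,2],1); print(k.sum(),f,'bubble est mm',f[0]*600)
cv2.imwrite('pics/w5c.png',cv2.resize(c['frame'][100:260,340:560],None,fx=3,fy=3,interpolation=cv2.INTER_CUBIC))
```

```text
t 9.75 pos [ 0.4597 -0.1232  0.0493] jaw 79.63 xaxis [ 0.001 -0.001 -1.   ] j6 -98.7 F [-1.8 -2.6  6.3] T [-0.4   0.35  0.02] g 39.1
shift mm [2.3 0.8 0.3] turn -0.006 alt 3.135
21220 [0.01454907 0.03654784] bubble est mm 8.729444687132153
```

View pics/w5.png

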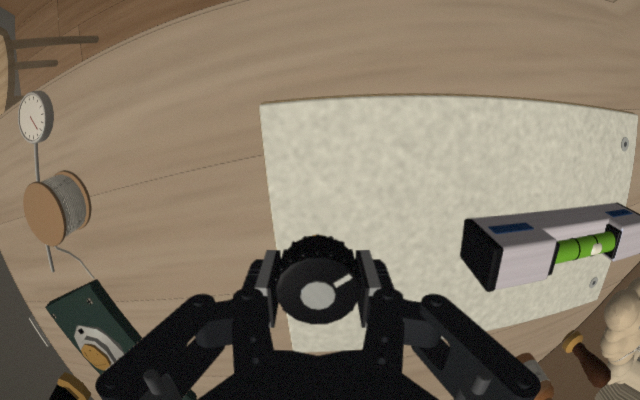

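The knob (px 317,288) sits centred in the jaws. The depth fit gives a slope of 14.5 mrad, so the knob needs about 2.15 rad clockwise, which is a positive turn about tool x.

>>> servo_tool(steps=[0,0,0,0.1,0,0,0,0.21,0,0,0,0.32,0,0,0,0.43,0,0,0,0.54])

```text
t: 10.22
eef_pos: [0.4598, -0.1231, 0.0494]
eef_rot: [-93.5, 89.9, -45.1]
wrist_force: [-2.2, -1.8, 5.9]
grip_width: 0.455
```

>>> servo_tool(steps=[0,0,0,0.11,0,0,0,0.22,0,0,0,0.33,0,0,0,0.44,0,0,0,0.55])

```text
t: 10.63
eef_pos: [0.4598, -0.1231, 0.0493]
eef_rot: [-54.9, 89.9, -38.0]
wrist_force: [-0.8, -1.8, 5.0]
grip_width: 0.448
```

```bash
cat > m.py <<'E'
from h import *
import sys
go(.459,-.1228,.047,80)
c=snap('wrist',sys.argv[1]); P=fcloud(c).reshape(-1,3); ok=c['z_map'].ravel()>0
b=np.array([.471,-.010]);u=np.radians(83.6);yh=np.array([np.cos(u),np.sin(u)]);xh=np.array([yh[1],-yh[0]])
a=(P[:,:2]-b)@yh; x=(P[:,:2]-b)@xh
k=ok&(abs(a)<.13)&(abs(x)<.078)&(abs(x)>.03)&(a>-.05)&(P[:,2]<.05)&(P[:,2]>.03)
f=np.polyfit(a[k],P[k,2],1); print(k.sum(),f,'bubble est mm',f[0]*600)
E
python3 m.py w6.png
```

```text
t 10.63 pos [ 0.4598 -0.1231  0.0493] jaw 16.89 xaxis [ 0.001 -0.001 -1.   ] j6 -35.9 F [-0.8 -1.8  5. ] T [-0.26  0.48  0.15] g 38.2
shift mm [ 2.3  0.5 -0.7] turn -1.102 alt 2.04
26433 [0.0068714  0.03744301] bubble est mm 4.122841564191153
```

View pics/w6.png

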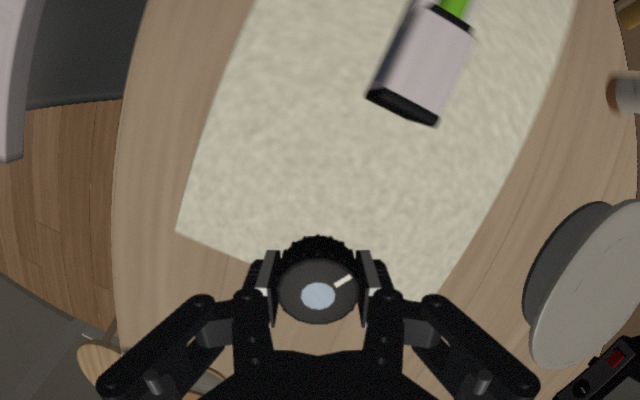

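>>> servo_tool(steps=[0,0,0,0.11,0,0,0,0.22,0,0,0,0.33,0,0,0,0.44,0,0,0,0.55])

```text
t: 11.1
eef_pos: [0.46, -0.1231, 0.0494]
eef_rot: [-14.7, 89.9, -29.3]
wrist_force: [0.1, -1.6, 5.4]
grip_width: 0.453
```

>>> servo_tool(steps=[0,0,0,0.11,0,0,0,0.22,0,0,0,0.33,0,0,0,0.44,0,0,0,0.48])

```text
t: 11.52
eef_pos: [0.46, -0.1231, 0.0494]
eef_rot: [17.0, 89.9, -25.1]
wrist_force: [-1.1, -2.0, 4.4]
grip_width: 0.452
```

>>> servo_tool(steps=[0,0,0,0,0,0,0,0,0,0,0,0])

```text
t: 11.77
eef_pos: [0.46, -0.1231, 0.0493]
eef_rot: [19.5, 89.9, -22.4]
wrist_force: [0.3, -1.3, 4.7]
grip_width: 0.456
```

```bash
python3 m.py w7.png
```

```text
t 11.77 pos [ 0.46   -0.1231  0.0493] jaw -41.85 xaxis [ 0.002 -0.001 -1.   ] j6 22.8 F [ 0.3 -1.3  4.7] T [-0.12  0.25 -0.12] g 38.9
shift mm [ 2.3 -0.5 -1. ] turn 1.015 alt -2.127
27855 [0.00010542 0.03828742] bubble est mm 0.063251074055957
```

>>> servo_tool(steps=[0,0,0,0,0,0,0,0,0,0,0,0,0,0,0,0], hand=62)

```text
t: 12.15
eef_pos: [0.4593, -0.1225, 0.048]
eef_rot: [180.0, 90.0, 138.2]
wrist_force: [-0.3, 0.6, 0.2]
grip_width: 0.721
```

>>> servo_tool(steps=[-15,0,0,0,-40,0,0,0,-75,0,0,-0.1,-110,0,0,-0.2,-130,0,0,-0.3])

```text
t: 12.57
eef_pos: [0.4603, -0.1229, 0.1825]
eef_rot: [8.1, 89.7, -16.2]
wrist_force: [0.1, 0.0, 1.1]
grip_width: 0.724
```

```bash
python3 m.py w8.png; python3 -c "
from h import *
go(.473,-0.02,.18,-6.4)"
```

```text
t 12.57 pos [ 0.4603 -0.1229  0.1825] jaw -24.34 xaxis [ 0.004 -0.001 -1.   ] j6 5.3 F [0.1 0.  1.1] T [ 0.01 -0.    0.02] g 61.8
shift mm [135.4  -0.5  -1.8] turn 1.32 alt -1.821
13328 [-0.00037807  0.03829072] bubble est mm -0.22684194080194842
t 12.62 pos [ 0.4614 -0.1233  0.186 ] jaw -23.99 xaxis [ 0.009 -0.003 -1.   ] j6 4.9 F [0.5 0.6 2.9] T [0.   0.04 0.03] g 62.0
shift mm [  5.8  99.1 -31.5] turn -0.307 alt 2.835
```

View pics/w8.png

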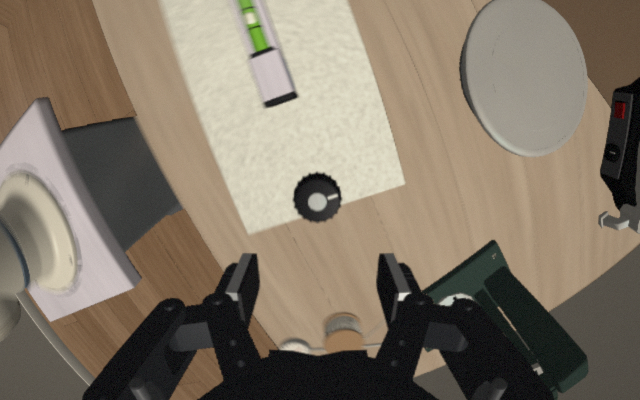

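>>> servo_tool(steps=[0,30,-9,-0.06,5,60,-18,-0.12,15,90,-27,-0.18,25,118,-36,-0.25,33,148,-45,-0.307], hand=0)

```text
t: 13.03
eef_pos: [0.4799, 0.0318, 0.1443]
eef_rot: [-174.0, 90.0, 179.1]
wrist_force: [1.0, -0.6, -1.1]
grip_width: 0.016
```

>>> servo_tool(steps=[0,0,0,0,0,0,0,0,0,0,0,0,0,0,0,0])

```text
t: 13.37
eef_pos: [0.4804, 0.0296, 0.1457]
eef_rot: [-35.4, 90.0, -42.5]
wrist_force: [0.6, 0.1, 0.2]
grip_width: -0.002
```

```bash
python3 m.py w9.png; python3 -c "
from h import *
im=cv2.imread('pics/w9.png'); cv2.imwrite('pics/w9c.png',cv2.resize(im[80:310,240:400],None,fx=3.5,fy=2.6,interpolation=cv2.INTER_CUBIC))
go(.4763,.0377,.15,-6.4)"
```

```text
t 13.37 pos [0.4804 0.0296 0.1457] jaw -7.15 xaxis [ 0. -0. -1.] j6 6.6 F [0.6 0.1 0.2] T [0.   0.01 0.03] g -0.2
shift mm [  98.7 -153.9   -2.3] turn -1.521 alt 1.621
20599 [0.00029589 0.03827832] bubble est mm 0.17753624791425057
t 13.42 pos [0.4804 0.0295 0.1458] jaw -7.17 xaxis [ 0.001 -0.    -1.   ] j6 6.6 F [ 0.4 -0.2 -0.3] T [-0.01  0.03 -0.01] g -0.2
shift mm [-4.2  7.6 -5.1] turn -0.013 alt 3.128
```

View pics/w9c.png

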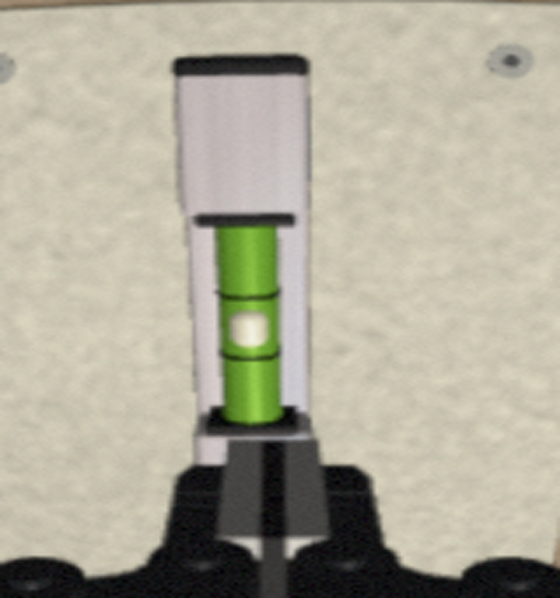

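The crop shows the bubble at y≈328, between the lines at y≈295 and 356. That is about 0.8 mm off the middle, so it lies between the lines. The level is standing free. Next I'll press the -y end block, since the wrist camera can still see the vial from there.

Run:
```python
from h import *
c=snap('wrist'); P=fcloud(c).reshape(-1,3); ok=c['z_map'].ravel()>0
for lo,hi,y0,y1 in [(.07,.086,.06,.13)]:
    k=ok&(P[:,2]>lo)&(P[:,2]<hi)&(abs(P[:,0]-.477)<.04)&(P[:,1]>y0)&(P[:,1]<y1)
    q=P[k]; r=cv2.minAreaRect((q[:,:2]*1000).astype(np.float32)); print(k.sum(),r,np.percentile(q[:,2],[5,50,95]))
print([(np.round(d['location'],4),round(d['conf'],2)) for d in finder.place_of('wrist','level_center')],[(np.round(d['location'],4),round(d['conf'],2)) for d in finder.place_of('wrist','spirit_level')])
```

```text
2623 ((480.6890563964844, 86.3347396850586), (53.80586624145508, 26.688932418823242), 83.18802642822266) [0.07643632 0.07820735 0.079398  ]
[(array([0.8429, 0.1177, 0.021 ]), 0.79), (array([0.4775, 0.0413, 0.0602]), 0.74)] [(array([0.4779, 0.038 , 0.0381]), 0.74), (array([0.8419, 0.1148, 0.0016]), 0.7)]
```

```bash
python3 -c "
from h import *
go(.4697,-.0130,.088,-6.4)"
```

```text
t 13.57 pos [0.4804 0.0296 0.1457] jaw -7.15 xaxis [ 0.001 -0.    -1.   ] j6 6.6 F [-0.6  0.2 -0. ] T [ 0.02 -0.02  0.01] g 0.0
shift mm [ 57.7 -43.7  -5.4] turn -0.013 alt 3.129
```

>>> servo_tool(steps=[5,-22,-3,-0.013,15,-43.7,-5.4,-0.013,35,-43.7,-5.4,-0.013,52,-43.7,-5.4,-0.013,58,-43.7,-5.4,-0.013])

```text
t: 13.98
eef_pos: [0.4682, -0.013, 0.0849]
eef_rot: [-178.6, 89.8, 175.0]
wrist_force: [-0.9, -0.3, 0.9]
grip_width: 0.005
```

>>> servo_tool(steps=[0,0,0,0,0,0,0,0])

```text
t: 14.15
eef_pos: [0.4696, -0.0124, 0.0879]
eef_rot: [-17.4, 90.0, -23.7]
wrist_force: [0.8, 0.5, -0.2]
grip_width: -0.004
```

```bash
python3 -c "
from h import *
go(.4697,-.0130,.08,-6.4); snap('wrist','w10.png')"
```

```text
t 14.15 pos [ 0.4696 -0.0124  0.0879] jaw -6.32 xaxis [ 0. -0. -1.] j6 0.7 F [ 0.8  0.5 -0.2] T [-0.    0.01 -0.01] g -0.4
shift mm [ 7.9 -0.6  0.2] turn 0.001 alt -3.14
```

View pics/w10.png

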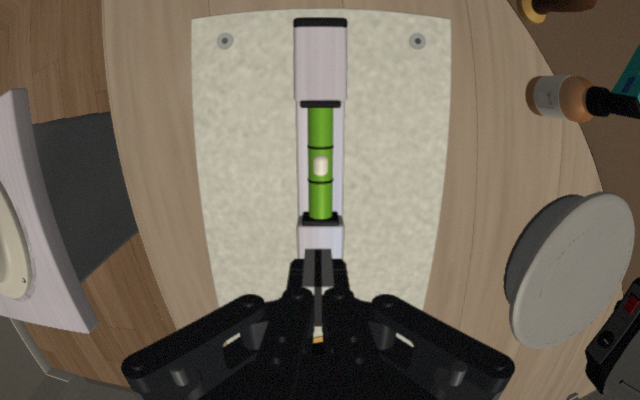

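The bubble at (320,166) lies between the lines at rows 147 and 182, and the tips are over the -y block. Now I'll press gently.

>>> servo_tool(steps=[4,0,0,0,7,0,0,0,8,0,0,0,8.5,0,0,0,8.5,0,0,0])

```text
t: 14.62
eef_pos: [0.4695, -0.0121, 0.0788]
eef_rot: [179.0, 90.0, 172.7]
wrist_force: [-0.3, 0.2, 0.4]
grip_width: -0.003
```

>>> servo_tool(steps=[0.5,0,0,0,1,0,0,0,1,0,0,0])

```text
t: 14.87
eef_pos: [0.4696, -0.0122, 0.078]
eef_rot: [7.4, 90.0, 1.1]
wrist_force: [-0.1, 0.8, -0.1]
grip_width: -0.003
```

>>> servo_tool(steps=[0.3,0,0,0,0.6,0,0,0,0.6,0,0,0])

```text
t: 15.12
eef_pos: [0.4697, -0.0122, 0.078]
eef_rot: [3.9, 90.0, -2.4]
wrist_force: [-1.4, 0.1, 4.3]
grip_width: -0.003
```

>>> servo_tool(steps=[0.3,0,0,0,0.6,0,0,0,0.6,0,0,0])

```text
t: 15.37
eef_pos: [0.4698, -0.0122, 0.078]
eef_rot: [-1.8, 89.9, -8.1]
wrist_force: [-2.5, 0.8, 8.1]
grip_width: -0.004
```

>>> servo_tool(steps=[0.4,0,0,0,0.8,0,0,0,1.2,0,0,0,1.2,0,0,0,1.2,0,0,0])

```text
t: 15.78
eef_pos: [0.47, -0.0122, 0.078]
eef_rot: [-1.7, 89.9, -8.0]
wrist_force: [-5.2, -0.5, 13.6]
grip_width: 0.002
```

>>> servo_tool(steps=[0,0,0,0,0,0,0,0,0,0,0,0,0,0,0,0,0,0,0,0])

```text
t: 16.2
eef_pos: [0.47, -0.0122, 0.078]
eef_rot: [-1.3, 89.9, -7.6]
wrist_force: [-6.3, 0.0, 13.7]
grip_width: -0.001
```

>>> servo_tool(steps=[0,0,0,0,0,0,0,0,0,0,0,0,0,0,0,0,0,0,0,0])

```text
t: 16.62
eef_pos: [0.47, -0.0122, 0.078]
eef_rot: [-1.2, 89.9, -7.5]
wrist_force: [-5.0, 1.1, 13.7]
grip_width: 0.002
```

>>> servo_tool(steps=[0,0,0,0,0,0,0,0,0,0,0,0,0,0,0,0,0,0,0,0])

```text
t: 17.03
eef_pos: [0.47, -0.0122, 0.078]
eef_rot: [-0.9, 89.9, -7.2]
wrist_force: [-6.4, 0.8, 14.3]
grip_width: 0.0
```

```bash
python3 m.py w11.png; python3 -c "
from h import *
im=cv2.imread('pics/w11.png'); cv2.imwrite('pics/w11c.png',cv2.resize(im[0:260,250:390],None,fx=3,fy=2.3,interpolation=cv2.INTER_CUBIC))"
```

```text
t 17.03 pos [ 0.47   -0.0122  0.078 ] jaw -6.3 xaxis [ 0.002 -0.    -1.   ] j6 0.7 F [-6.4  0.8 14.3] T [0.1  1.02 0.01] g 0.0
shift mm [  31.  -111.1    1.2] turn -1.506 alt 1.635
38478 [0.00045017 0.0382739 ] bubble est mm 0.2701043034273038
```

View pics/w11c.png

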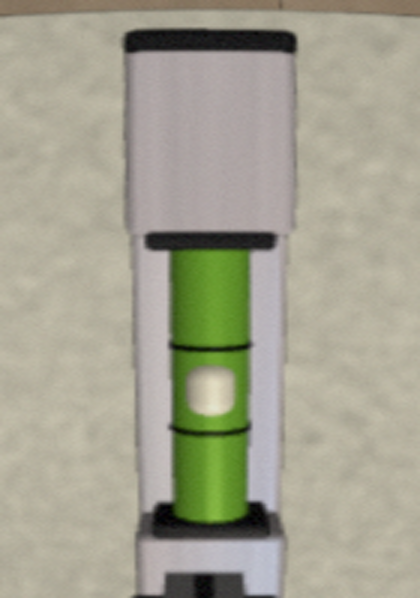

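>>> servo_tool(steps=[0.2,0,-0.4,0,0.3,0,-0.7,0,0.3,0,-0.7,0,0.3,0,-0.7,0,0.3,0,-0.7,0])

```text
t: 17.5
eef_pos: [0.4698, -0.0122, 0.078]
eef_rot: [-0.7, 89.8, -7.0]
wrist_force: [-4.1, -0.2, 13.3]
grip_width: 0.003
```

>>> servo_tool(steps=[0,0,0,0,0,0,0,0,0,0,0,0,0,0,0,0,0,0,0,0])

```text
t: 17.92
eef_pos: [0.4697, -0.0122, 0.0779]
eef_rot: [0.3, 89.8, -6.0]
wrist_force: [-4.7, 0.7, 13.1]
grip_width: 0.002
```

>>> servo_tool(steps=[0,0,0,0,0,0,0,0,0,0,0,0,0,0,0,0,0,0,0,0])

```text
t: 18.33
eef_pos: [0.4698, -0.0122, 0.078]
eef_rot: [-0.2, 89.8, -6.5]
wrist_force: [-4.9, -0.1, 13.9]
grip_width: 0.001
```

>>> servo_tool(steps=[0,0,0,0,0,0,0,0,0,0,0,0,0,0,0,0,0,0,0,0])

```text
t: 18.75
eef_pos: [0.4697, -0.0122, 0.0779]
eef_rot: [-0.5, 89.8, -6.8]
wrist_force: [-4.5, 0.9, 14.6]
grip_width: 0.002
```

```bash
python3 m.py w12.png
python3 - <<'E'
from h import *
im=cv2.imread('pics/w12.png'); cv2.imwrite('pics/w12c.png',cv2.resize(im[0:260,250:390],None,fx=3,fy=2.3,interpolation=cv2.INTER_CUBIC))
for l in ['scent_bottle','the_stamp','wick_spool']:
  for n in ['top','scene']:
    print(l,n,[(np.round(d['location'],3),round(d['conf'],2)) for d in finder.place_of(n,l)][:2])
E
```

```text
t 18.75 pos [ 0.4697 -0.0122  0.0779] jaw -6.3 xaxis [ 0.003 -0.    -1.   ] j6 0.7 F [-4.5  0.9 14.6] T [0.05 0.72 0.01] g 0.2
shift mm [  31.  -111.1    1.4] turn -1.506 alt 1.635
38484 [0.00044545 0.03828484] bubble est mm 0.26727003530306215
scent_bottle top [(array([ 0.673,  0.068, -0.002]), 0.52)]
scent_bottle scene [(array([0.672, 0.068, 0.001]), 0.73)]
the_stamp top [(array([0.669, 0.142, 0.001]), 0.7)]
the_stamp scene [(array([ 0.669,  0.145, -0.   ]), 0.54)]
wick_spool top [(array([ 0.431, -0.324,  0.004]), 0.81)]
wick_spool scene []
```

View pics/w12c.png

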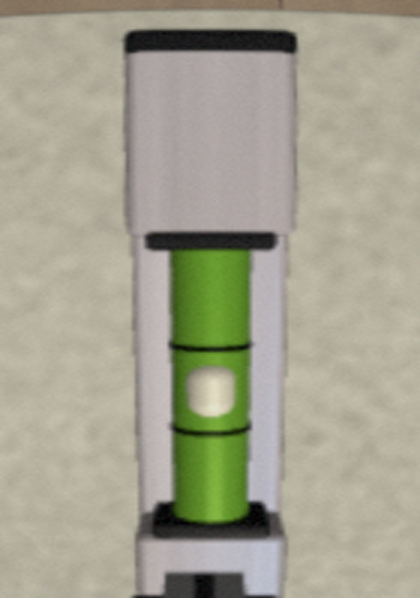

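>>> servo_tool(steps=[0.2,0,0,0,0.4,0,-0.1,0,0.4,0,-0.1,0,0.4,0,-0.1,0,0.4,0,-0.1,0])

```text
t: 19.52
eef_pos: [0.4698, -0.0122, 0.078]
eef_rot: [-0.4, 89.8, -6.7]
wrist_force: [-4.9, 0.9, 15.3]
grip_width: -0.002
```

>>> servo_tool(steps=[0,0,0,0,0,0,0,0,0,0,0,0,0,0,0,0,0,0,0,0])

```text
t: 19.93
eef_pos: [0.4698, -0.0122, 0.078]
eef_rot: [0.0, 89.8, -6.3]
wrist_force: [-5.0, -0.1, 15.9]
grip_width: -0.003
```

>>> servo_tool(steps=[0,0,0,0,0,0,0,0,0,0,0,0,0,0,0,0,0,0,0,0])

```text
t: 20.35
eef_pos: [0.4698, -0.0122, 0.0779]
eef_rot: [-0.5, 89.8, -6.8]
wrist_force: [-3.8, 0.1, 15.5]
grip_width: -0.001
```

```bash
python3 m.py w13.png
python3 - <<'E'
from h import *
im=cv2.imread('pics/w13.png'); cv2.imwrite('pics/w13c.png',cv2.resize(im[100:230,280:360],None,fx=4,fy=4,interpolation=cv2.INTER_CUBIC))
E
```

```text
t 20.35 pos [ 0.4698 -0.0122  0.0779] jaw -6.3 xaxis [ 0.004 -0.    -1.   ] j6 0.7 F [-3.8  0.1 15.5] T [ 0.05  0.9  -0.02] g -0.1
shift mm [  31.  -111.1    1.3] turn -1.506 alt 1.635
38486 [0.00049235 0.03828018] bubble est mm 0.2954109994460198
```

View pics/w13c.png

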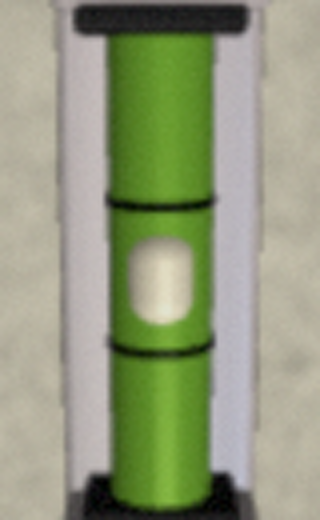

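The bubble (rows 238–324, middle 281) sits between the lines at rows 203 and 348 (middle 276). That is about 0.6 mm off centre with about 15.5 N of load, so I'm handing in.

```bash
python3 -c "
from h import *
print(ctrl.job_done()); s=read_state(); print(s['t'],s['wrist_force'])"
```

```text
the job is handed in; nothing more can be done
None
the job is handed in; nothing more can be done
```

The pouring board is level, and I handed the job in at about 20 s while still pressing on the spirit level with about 15.5 N.

I stood the aluminium level (not the turquoise look-alike) lengthwise on the board and let go of it. I then turned the knob about 2.1 rad clockwise, released it, and pressed the level's knob-end block with closed fingertips.

**Bubble:** in the last picture, under load, it lies between the lines, about 0.6 mm off the middle toward the knob end. The depth fit of the board disagrees slightly, giving +0.3 mm the other way. Both are well within 2 mm.

**Side force:** about 4 to 5 N of sideways force stayed at the fingertips while pressing. I reduced it only slightly, and the level did not move.

**Bystanders:** the scent bottle and stamp were found within about 3 mm of their first positions in both the top and scene views. The wick spool was found in the top view only, also within about 4 mm; the scene camera did not detect it at either check.

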